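Pry up the lathe tailstock onto its sprung packer

TASK

The tailstock (the grey casting with the bright handwheel) has to be raised at its near edge: push down the grip of the pry bar that lies under it, over its fulcrum block, until the red spring-loaded packer slides in beneath the tailstock, then let go of the bar, so that the tailstock stays propped on the packer. Lever it with the bar only, without the robot touching the tailstock, and do not lever or shift the white headstock, which has a pry bar of its own.

Things in the scene. Friction and masses are not known exactly. Their poses are not given: they have to be found in the camera images.
- bar: Pry bar under the tailstock: steel, 25 mm wide, 320 long, loose, sloping 20 deg up to an orange grip (115 x 30 x 14) nearest the robot. Origin: middle of the grip's upper face, 102 mm above the bench; x: level, towards the toe. Fulcrum 180 mm, toe tip 252 mm along x. Press the origin down 45 to 65 mm (10 to 20 N); it swings up to 20 mm back (-x). The headstock has an identical bar: not that one.
- packer (a joint): How far (m) the red packer block (40 mm wide, 32 high) has slid in under the tailstock's near edge: 0 at the start, blocked by the base plate; 0.035 fully in. It lies beside the bar, 70 mm to the right of it seen from the robot, on a fixed track up to 34 mm high. Its own spring (4 N) drives it in within about 1 s once the plate is high enough; it needs no touch.
- tailstock: Grey casting, 5 kg, loose, 210 mm tall: base plate 160 x 200 mm, its underside 20 mm up on four rubber feet; cross barrel with bright handwheel at its +y end. Origin: centre of its footprint; x points away from the bar; near edge at x = -80 mm, bar at y = +35, packer at y = -35. It tips about its far feet; on the packer it leans 5 deg. The fixed fulcrum block before it is 36 mm high.
- headstock: Bystander: white headstock with black chuck on a red base plate of the same size, 7 kg, with an identical bar and fulcrum block of its own but no packer; left or right of the tailstock. Origin at the centre of its footprint.

How it is judged:
By the outcome, as a careful person would: the job done as asked, in the order asked, and still so for the second after the job is handed in, with the robot touching nothing.
It also fails if it takes over 35 s, if anything falls off the work surface, if the arm or the gripper's body presses on something with over 40 N, if the wrist force passes 120 N, or if a joint passes its speed limit or range.

ROBOT

A 6-joint arm with a two-finger parallel gripper is mounted at the origin on the work surface. World frame = base frame: x ahead of the robot, y to its left, z up, the work surface at z = 0. Lengths are in m, angles in rad, forces in N, time in s.
With the tool pointing down it reaches from about 0.325 to 0.875 m from the base axis. Payload 4.4 kg.
Tool frame: the origin (TCP) lies at the very end of the fingers, on their centre line; the grasp point (between the pads) lies 19 mm behind it; x points along the fingers, y is the direction in which the jaws open and shut, and the axes are right-handed (so a half turn about x gives the same grasp; the last joint's range is limited). The gripper opens to 85 mm and grips with 20 to 120 N. Pads are 22 mm wide; open, the fingers measure 114 mm over their backs; the gripper's body (76 mm by 85 mm) begins 54 mm behind the grasp point. The pads swing forward as they close: fully open they stand 13 mm farther back than shut.
Start: joints at [1.192, 0.207, 1.542, -0, 1.393, -0.15], TCP at [0.13, 0.56, 0.231] pointing down, gripper open.
Joint ranges: [-2.73, 2.73], [-0.86, 2.22], [0.23, 2.46], [-1.11, 4.25], [0.08, 2.63], [-2.82, 2.82]. Speed limits (rad/s): [2.79, 2.79, 3.14, 3.14, 3.14, 3.14].

INTERFACE

Orientations are given as a unit quaternion [w, x, y, z].
In Python, from plant import manip gives the robot as it stands. Calls block until the motion is done:
- manip.reach(position, orientation): joint-space move of the TCP to a pose.
- manip.move_straight(position, ori=None, max_speed=0.15, threshold=None): straight line of the TCP; ori=None keeps the orientation; max_speed is the mean speed in m/s. With threshold (N) it stops when the force on the tool has changed by that much, and returns True; else False.
- manip.goto_joints(angles): joint-space move.
- manip.open_gripper() and manip.grasp(strength=None): open the fingers fully, or close them until they stop; strength is the grip in N (None keeps the last).
- manip.pause(seconds).
- manip.inverse_kinematics(position, orientation): joint angles nearest the present ones, or None.
- manip.sense(): the state.
- manip.grab_frame(name): name is "scene" or "side" or "wrist"; returns the picture (400x640x3 uint8, red, green, blue); there is no depth.
- manip.calibration(name): a dict with "mtx" (3x3 intrinsics, pixels), "eye" and "rotation" of the camera in the world; the wrist camera has in their place "hand_eye" (4x4, takes a point from camera to tool coordinates, whose origin is the TCP and whose axes are the tool frame's). Camera axes: x right, y down, z forward; pixel columns grow to the right and rows downward; lengths in m; the calibration is good to about 2 mm. A picture is of the moment at which its call begins: read the wrist's pose just before it. calibration takes no time and is no camera call.
A pose or a line that the arm cannot do raises manip.IKError and nothing moves.
- manip.close_job(): hands the job in, once; it reports no verdict.
The state is a dict: "time_s": time; "joint_pos": joint angles; "joint_vel": joint speeds; "joint_torque": joint torques, N m; "position": TCP position; "orientation": TCP orientation; "force": force on the tool from outside, world axes, zero at the start; "torque": the same for the moment, N m; "opening": finger opening in m.
Only numpy, scipy, OpenCV 4.12 (cv2) and the standard library are available. Lean on these libraries where they do the work, as an engineer would, in place of code of your own. Each camera call takes 0.05 s, during which the arm holds its last target. There are 200 camera calls.

## Working session

There is one attempt and no reset: what is moved stays moved. The work goes in short steps, each a Python script; the robot and the scene stay as the last script left them, time stands still between calls to the robot, and variables do not carry over. Pictures are saved under pics/ and viewed, about 8 in all and at most 12, crops included, and the job is handed in when it is done.

```bash
mkdir -p pics; python3 - <<'E'
from plant import manip
import cv2,numpy as np
for n in ("scene","side"):
    im=manip.grab_frame(n); cv2.imwrite(f"pics/{n}0.png",im[:,:,::-1])
    c=manip.calibration(n); print(n,c)
s=manip.sense();print(s["time_s"],s["orientation"],s["opening"])
E
```

```text
scene {'mtx': array([[414.21282268,   0.        , 321.14234316],
       [  0.        , 414.21282268, 197.42626045],
       [  0.        ,   0.        ,   1.        ]]), 'eye': array([ 0.6448787 , -0.26428449,  0.89734823]), 'rotation': array([-0.14922375,  0.97827174,  0.14160991, -0.02575496])}
side {'mtx': array([[514.82705997,   0.        , 331.1745939 ],
       [  0.        , 514.82705997, 200.1220427 ],
       [  0.        ,   0.        ,   1.        ]]), 'eye': array([ 0.2832975 , -0.21050299,  1.11321254]), 'rotation': array([-0.1444586 ,  0.87451993, -0.45742889,  0.07145217])}
0.1 [ 0.70233348  0.07963583  0.70271561 -0.08109619] 0.08521218407092972
```

View pics/scene0.png

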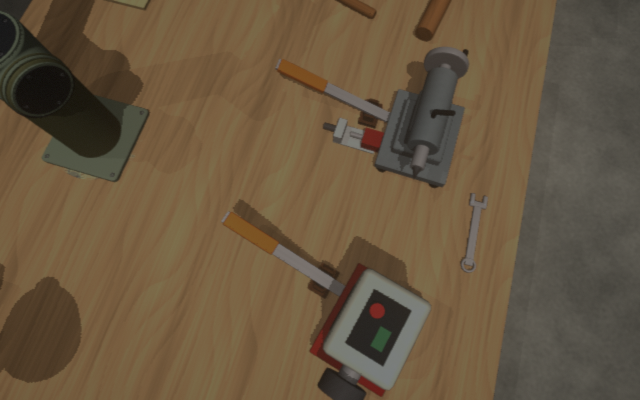

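View pics/side0.png

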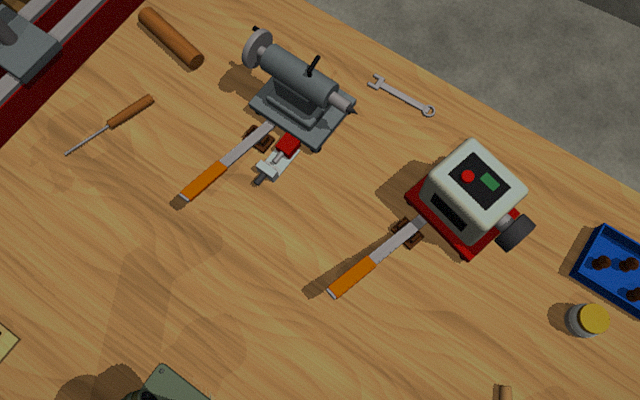

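The scene view shows the tailstock's bar with its orange grip at about (302,76), the packer at (372,137) and the headstock's bar separately at (250,232). In the side view the tailstock's grip is at (203,182) and the packer at (288,146). I'll measure the grip by its colour in both views.

```bash
cat > h.py <<'E'
import cv2,numpy as np
from scipy.spatial.transform import Rotation as R
from plant import manip
def ray(n,p):
    c=manip.calibration(n); q=c["rotation"]
    d=R.from_quat(np.roll(q,-1)).as_matrix()@np.linalg.inv(c["mtx"])@[p[0],p[1],1]
    return np.array(c["eye"]),d
def plane(n,p,z):
    e,d=ray(n,p); return e+d*(z-e[2])/d[2]
def tri(pa,pb):
    (a,u),(b,v)=ray("scene",pa),ray("side",pb)
    s=np.linalg.lstsq(np.c_[u,-v],b-a,rcond=None)[0]
    return (a+s[0]*u+b+s[1]*v)/2, np.linalg.norm(a+s[0]*u-b-s[1]*v)
def mask(im,lo,hi,roi):
    m=cv2.inRange(cv2.cvtColor(im,cv2.COLOR_RGB2HSV),lo,hi); k=np.zeros_like(m)
    x0,y0,x1,y1=roi; k[y0:y1,x0:x1]=m[y0:y1,x0:x1]
    n,l,st,_=cv2.connectedComponentsWithStats(k); i=1+st[1:,4].argmax()
    return (l==i).astype(np.uint8)
def box(m):
    return cv2.minAreaRect(cv2.findContours(m,0,1)[0][0])
E
python3 - <<'E'
from h import *
rois={"scene":(265,45,345,105),"side":(165,150,240,215)}
out=[]
for n,r in rois.items():
    im=cv2.imread(f"pics/{n}0.png")[:,:,::-1].copy()
    hsv=cv2.cvtColor(im,cv2.COLOR_RGB2HSV)
    print(n,hsv[(76,182)[n=="side"],(302,203)[n=="side"]],hsv[(110,215)[n=="side"],(290,200)[n=="side"]])
    m=mask(im,(8,190,100),(22,255,255),r); b=box(m); print(b,m.sum(),cv2.boxPoints(b).round(1).tolist())
    x0,y0,x1,y1=r; v=cv2.resize(im[y0-5:y1+70,x0-5:x1+90],None,fx=3.5,fy=3.5,interpolation=cv2.INTER_CUBIC)
    c=cv2.findContours(m,0,1)[0][0]
    cv2.polylines(v,[((c-[x0-5,y0-5])*3.5+1.7).astype(int)],True,(0,255,0))
    out.append(cv2.resize(v,(400,400)) if 0 else v)
    M=cv2.moments(m,True); p=(M["m10"]/M["m00"],M["m01"]/M["m00"]);rois[n]=p; print(p,plane(n,p,.1))
print(tri(rois["scene"],rois["side"]))
h=max(o.shape[0] for o in out)
o=np.hstack([cv2.copyMakeBorder(o,0,h-o.shape[0],0,0,0) for o in out]); o=cv2.resize(o,None,fx=min(1,800/o.shape[1]),fy=min(1,800/o.shape[1])); cv2.imwrite("pics/crop1.png",o[:,:,::-1]); print(o.shape)
E
```

```text
scene [ 15 187 123] [ 17 115 124]
((293.5, 68.0), (5.0, 8.0), 0.0) 23 [[291.0, 72.0], [291.0, 64.0], [296.0, 64.0], [296.0, 72.0]]
(293.5652173913044, 68.30434782608695) [0.42202995 0.24644022 0.1       ]
side [ 17 255 166] [ 16 127 162]
((203.65573120117188, 180.28689575195312), (14.084056854248047, 51.34278869628906), 50.194427490234375) 636 [[179.39999389648438, 191.3000030517578], [218.89999389648438, 158.39999389648438], [227.89999389648438, 169.3000030517578], [188.39999389648438, 202.10000610351562]]
(203.36477987421384, 179.8317610062893) [0.44174513 0.23690824 0.1       ]
(array([0.43471368, 0.21700109, 0.14558499]), np.float64(0.0004393900275062988))
(325, 800, 3)
```

View pics/crop1.png

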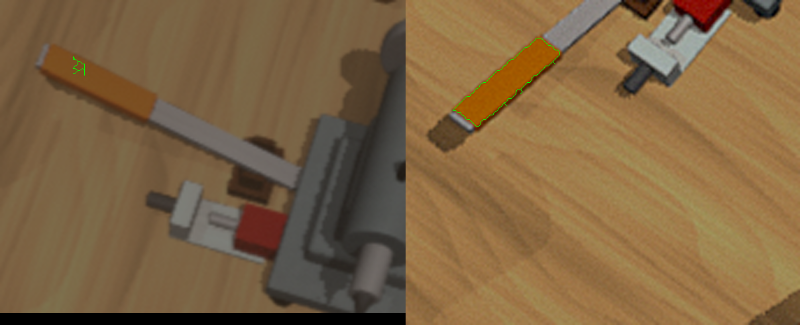

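The crop shows the side-view mask fitting the grip well. The scene-view mask needs a lower saturation limit, so I'll redo it and get the grip's ends.

```bash
python3 - <<'E'
from h import *
rois={"scene":(265,45,345,105,158),"side":(165,150,240,215,190)}
E={}
for n,r in rois.items():
    im=cv2.imread(f"pics/{n}0.png")[:,:,::-1].copy()
    m=mask(cv2.GaussianBlur(im,(3,3),0),(8,r[4],60),(22,255,255),r[:4]); b=box(m)
    p=cv2.boxPoints(b)+0.0; print(n,m.sum(),b)
    k=np.argsort(p[:,0]); E[n]=[p[k[:2]].mean(0),p[k[2:]].mean(0)] # near end, far end
    a,f=plane(n,E[n][0],.1217),plane(n,E[n][1],.0823)
    print(a,f,"mid",(a+f)/2,"len",np.linalg.norm(a-f),"yaw",np.degrees(np.arctan2(*(f-a)[1::-1])))
for i in (0,1): print(tri(E["scene"][i],E["side"][i]))
for n,r in {"scene":(340,110,390,165),"side":(255,125,310,175)}.items():
    im=cv2.imread(f"pics/{n}0.png")[:,:,::-1].copy()
    m=mask(im,(0,160,60),(5,255,255),r)|0; b=box(m); print("packer",n,b,plane(n,b[0],.032))
E
```

```text
scene 667 ((302.0, 76.0), (50.087921142578125, 13.416407585144043), 26.56505012512207)
[0.39609093 0.23248729 0.1217    ] [0.49875    0.23010696 0.0823    ] mid [0.44742046 0.23129713 0.102     ] len 0.1099859608424924 yaw -1.3282695257290575
side 683 ((203.917236328125, 179.9931182861328), (14.210729598999023, 50.500938415527344), 49.76364517211914)
[0.38868922 0.23594174 0.1217    ] [0.49803036 0.23312751 0.0823    ] mid [0.44335979 0.23453462 0.102     ] len 0.11625732006393265 yaw -1.4743575611325854
(array([0.39051501, 0.24372428, 0.10426725]), np.float64(0.00013131659824086838))
(array([0.49835611, 0.23374554, 0.07827597]), np.float64(0.00221202926183257))
packer scene ((372.0963134765625, 137.6789093017578), (18.00713348388672, 16.570396423339844), 16.699243545532227) [0.63198077 0.16435222 0.032     ]
packer side ((288.28448486328125, 144.16378784179688), (19.202104568481445, 20.200376510620117), 40.23635482788086) [0.63180866 0.16179636 0.032     ]
```

Both views agree: the grip's origin is near (0.444, 0.2335, 0.102) and the bar's yaw is about -1.4°. Grip length comes out at 110–116 mm, and the packer 66 mm to the right of the bar, against 115 and 70 given. I'll press with shut fingers along the arc about the fulcrum.

```bash
python3 - <<'E'
from h import *
yaw=np.radians(-1.4); q=np.roll((R.from_euler("z",yaw)*R.from_euler("y",np.pi/2)).as_quat(),1)
ux=np.array([np.cos(yaw),np.sin(yaw),0]); o=np.array([.4445,.2335,.102])
def st(t):
    s=manip.sense(); print(t,round(s["time_s"],2),s["position"].round(4) if hasattr(s["position"],"round") else s["position"],np.round(s["force"],1))
def redc():
    m=mask(manip.grab_frame("side"),(0,160,60),(5,255,255),(250,115,320,175)); b=box(m); return np.round(b[0],1),int(m.sum())
manip.grasp(20)
manip.reach(o+[0,0,.07],q); st("above"); print(redc())
hit=manip.move_straight(o+[0,0,-.006],max_speed=.05,threshold=3); st(f"touch {hit}")
z0=manip.sense()["position"][2]
if hit and abs(z0-.102)<.012:
    L=np.hypot(.18,z0-.036)
    for d in (.015,.03,.04,.047,.053):
        zz=z0-d-.036; back=np.sqrt(L*L-zz*zz)-.18
        p=o-ux*back; p[2]=z0-d
        manip.move_straight(p,max_speed=.05); st(f"d{d}"); 
        if d>=.04: manip.pause(.3); print(redc())
im=manip.grab_frame("side"); cv2.imwrite("pics/side1.png",cv2.resize(im[80:260,130:430],None,fx=2.6,fy=2.6)[:,:,::-1])
E
```

```text
above 2.54 [0.4444 0.2342 0.1722] [-0.2 -0.3  0.9]
(array([288.1, 144.1]), 342)
touch False 4.26 [0.4448 0.2336 0.0964] [ 0.  -0.4  0.6]
```

View pics/side1.png

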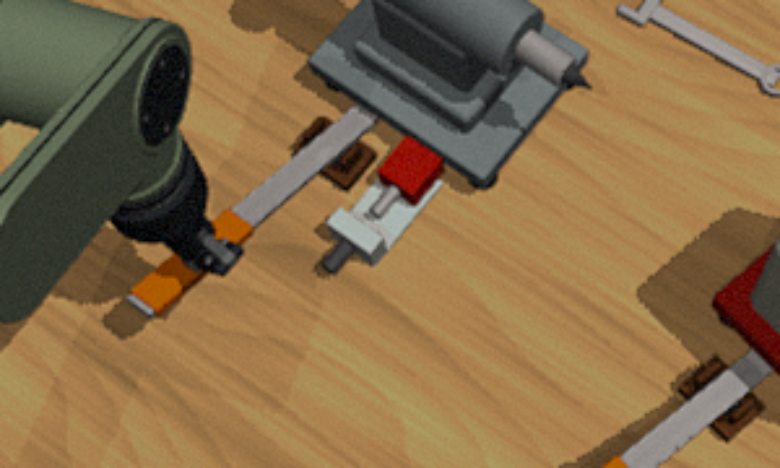

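The fingers are over the middle of the grip, with their outer back flush with its right edge, as expected for a 29 mm shut pair on a 30 mm grip. There was no contact at z=0.096, so I'll go on down with the threshold.

```bash
cat > press.py <<'E'
from h import *
yaw=np.radians(-1.4); q=np.roll((R.from_euler("z",yaw)*R.from_euler("y",np.pi/2)).as_quat(),1)
ux=np.array([np.cos(yaw),np.sin(yaw),0]); o=np.array([.4445,.2335,.102])
def st(t):
    s=manip.sense(); print(t,round(s["time_s"],2),np.round(s["position"],4),np.round(s["force"],1))
def redc():
    m=mask(manip.grab_frame("side"),(0,160,60),(5,255,255),(250,115,320,175)); b=box(m); return np.round(b[0],1),int(m.sum())
def arc(d,z0=.102):
    L=np.hypot(.18,z0-.036); zz=z0-d-.036
    p=o-ux*(np.sqrt(L*L-zz*zz)-.18); p[2]=z0-d; return p
def snap(name):
    im=manip.grab_frame("side"); cv2.imwrite(f"pics/{name}.png",cv2.resize(im[80:260,130:430],None,fx=2.6,fy=2.6)[:,:,::-1])
E
python3 - <<'E'
from press import *
hit=manip.move_straight(arc(.022),max_speed=.05,threshold=3); st(f"touch {hit}")
if hit:
    for d in (.03,.04,.045):
        manip.move_straight(arc(d),max_speed=.05); st(f"d{d}"); print(redc())
snap("side2")
E
```

```text
touch True 4.52 [0.4443 0.2337 0.0942] [ 0.4 -0.5  3.6]
d0.03 5.12 [0.4374 0.2345 0.0733] [-0.9  1.5  6.8]
(array([288.5, 143.7]), 332)
d0.04 5.53 [0.4352 0.2345 0.0629] [-1.5  0.5  6.4]
(array([291.6, 139.9]), 174)
d0.045 5.83 [0.4346 0.2345 0.058 ] [-1.2  0.6  6.7]
(array([292.9, 137.6]), 92)
```

View pics/side2.png

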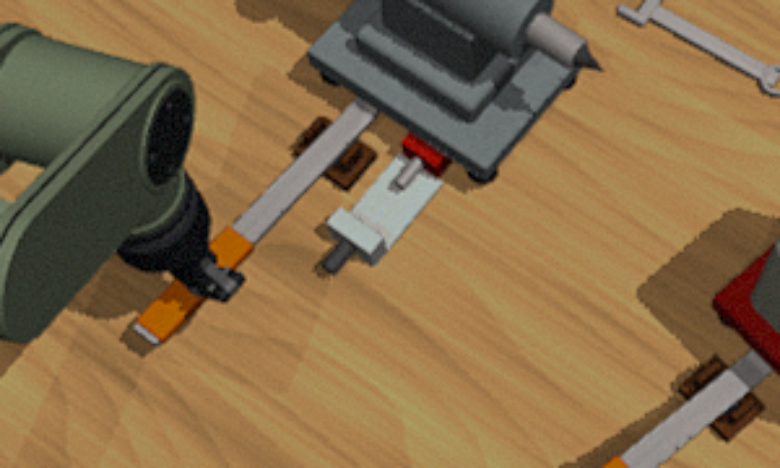

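The packer is sliding in under the edge; its red patch at crop (425,152) has shrunk. I'll press a little deeper and wait until it stops.

```bash
python3 - <<'E'
from press import *
manip.move_straight(arc(.050),max_speed=.05); st("d.05"); print(redc())
for i in range(4): manip.pause(.4); print(redc())
st("end"); snap("side3")
E
```

```text
d.05 6.17 [0.434  0.2345 0.053 ] [-1.2  1.2  7.2]
(array([293.6, 137.7]), 100)
(array([292.7, 137.3]), 98)
(array([293.4, 137.8]), 96)
(array([293.4, 137.7]), 96)
(array([292.8, 137.3]), 99)
end 8.03 [0.4341 0.2345 0.0531] [-1.5  0.7  7.2]
```

View pics/side3.png

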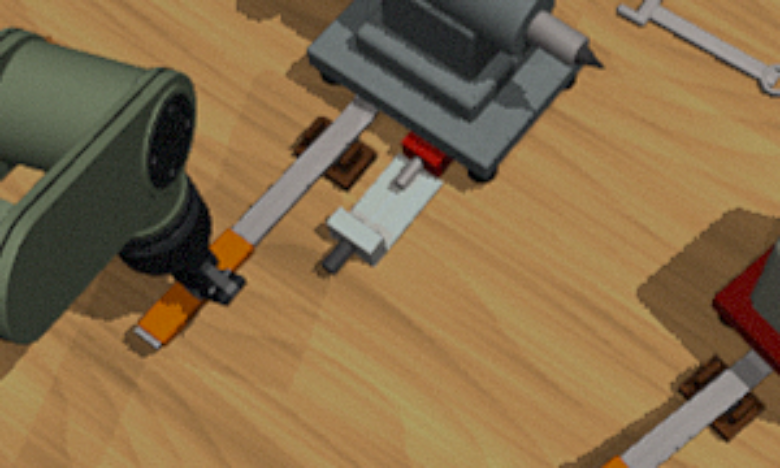

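The packer has stopped and the red area is steady at about 97 px. Before I let go, I'll work out how far its near edge moved compared with the first picture.

```bash
cat > slide.py <<'E'
from press import *
def edge(im,n="side"):
    roi={"side":(250,115,320,175),"scene":(340,100,410,170)}[n]
    m=mask(im,(0,160,60),(5,255,255),roi); ys,xs=np.nonzero(m)
    P=np.array([plane(n,(x,y),.02) for x,y in zip(xs,ys)]); return np.percentile(P@ux,4).round(4),len(xs)
def report():
    for n in ("side","scene"):
        b=cv2.imread(f"pics/{n}0.png")[:,:,::-1].copy(); a=manip.grab_frame(n)
        try: print(n,"before",edge(b,n),"now",edge(a,n))
        except Exception as e: print(n,"fail",e)
E
python3 - <<'E'
from slide import *
report()
E
```

```text
side before (np.float64(0.6109), 331) now (np.float64(0.6442), 107)
scene before (np.float64(0.6083), 296) now (np.float64(0.642), 56)
```

The packer has slid 33–34 mm in both views against 35 nominal, at about 2 mm per pixel, so it is fully in. I'll let the bar up gently and retreat.

```bash
python3 - <<'E'
from slide import *
for d in (.04,.025,.01): manip.move_straight(arc(d),max_speed=.06); st(f"up{d}")
manip.move_straight(o+[0,0,.09],max_speed=.12); st("clear")
manip.reach(np.array([.35,.40,.25]),q); manip.pause(.5); st("away")
report(); snap("side4")
im=manip.grab_frame("scene"); cv2.imwrite("pics/scene4.png",im[:,:,::-1])
E
```

```text
up0.04 8.49 [0.4345 0.2337 0.0622] [0.2 0.4 0.1]
up0.025 8.89 [0.4377 0.2338 0.0776] [ 0.3 -0.5 -0.3]
up0.01 9.3 [0.4418 0.2337 0.0926] [-0.3  0.5 -0.2]
clear 10.28 [0.4437 0.2333 0.191 ] [-0.3 -0.4  0.1]
away 11.6 [0.3503 0.3997 0.2499] [-0.2  0.1  1. ]
side before (np.float64(0.6109), 331) now (np.float64(0.6443), 98)
scene before (np.float64(0.6083), 296) now (np.float64(0.6419), 50)
```

View pics/side4.png

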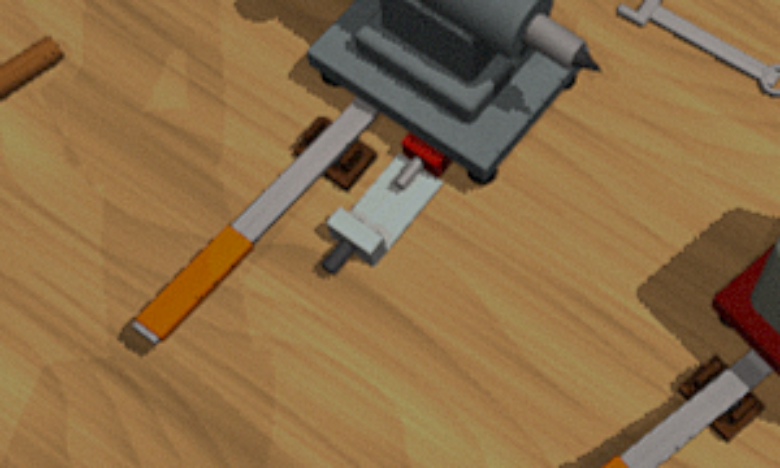

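View pics/scene4.png

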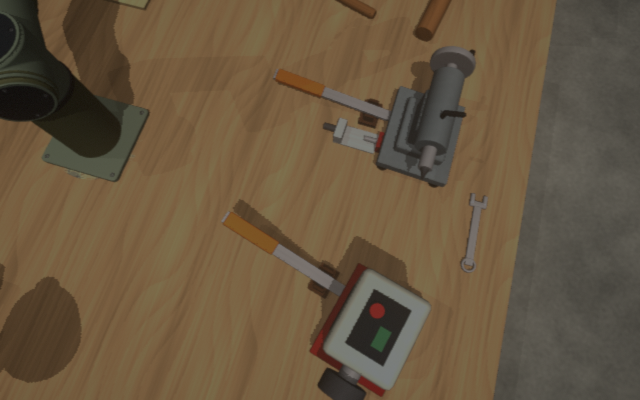

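The side crop shows the packer still in under the edge at (425,152), and the bar released and free. The scene view shows the tailstock leaning on the packer at (380,140), and the headstock and its bar at the same pixels as at the start. The robot touches nothing, so I'll hand in.

```bash
python3 -c "
from plant import manip
print(manip.close_job(), manip.sense()['time_s'])"
```

```text
the job is handed in; nothing more can be done
the job is handed in; nothing more can be done
```

The tailstock is propped on the red packer, and I handed the job in at about 12 s of the 35 s allowed.

I pressed the grip of the tailstock's bar down with shut fingers. Contact came at z ≈ 0.094 m, 8 mm lower than the stated 102 mm. I pressed on to z = 0.053 m, with a wrist reading of about 7 N where 10 to 20 N was expected. The packer slid in during the press. I then let the bar up, lifted off and moved clear.

**Last checks:**
- **Packer:** its near edge moved 33–34 mm in both camera views, and stayed there after release. That is 1–2 mm short of the nominal 35 mm, within the roughly 2 mm pixel size, so I took it as fully in.
- **Tailstock:** its near edge still rests on the packer in the final pictures. I judged this by eye and did not measure the lean angle.
- **Headstock:** it and its bar look unmoved between the first and last scene pictures.
- **Robot:** it stood clear of everything, with a wrist force of about 1 N or less.

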